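# Fill the core of a puppet's plinth and press its top board home on the dowels

### The job

Dry-fit this display plinth: lay the two loose core blocks flat in the two empty pencilled outlines on the bottom board, long sides along the outlines, so that the four blocks make the pinwheel. Then pick up the top board by its rib, fit it over both dowels until it lies level on the blocks, and finish still holding it by the rib and pressing it firmly down, with about 15 N: do not let go. Leave the other things on the bench where they are.

Things in the scene. Friction and masses are not known exactly. Their poses are not given: they have to be found in the camera images.
- base: Bottom board of the plinth: plywood, 210 (its x) x 150 (its y) x 18 mm, screwed flat to the bench, fixed. Origin: centre of its underside, z up; the same after a half turn. On it: two dowels, two core blocks already glued on and two empty pencilled outlines for the loose ones. Filled, the four blocks make a pinwheel with 30 mm gaps between neighbours.
- slot_a (a point): centre of an empty pencilled outline on the bottom board's top face, at the board's (x, y) = (-33, -50) mm, 18 mm above the bench; the outline is 70 mm along the board's x, 36 mm along its y
- slot_b (a point): centre of the other, like outline, at the board's (33, 50) mm
- glued_a (a point): centre of the top of a glued core block, 32 mm high (top 50 mm above the bench), 36 mm along the board's x, 70 mm along its y, at the board's (-50, 33) mm
- glued_b (a point): the same on the other glued block, at the board's (50, -33) mm
- dowel_a (a point): tip of the upright wooden dowel at the board's x = -88 mm, y = 0: 12 mm thick, reaching 58 mm above the board (76 mm above the bench), its top 10 mm tapering to a 5 mm nose
- dowel_b (a point): tip of the like dowel at the board's x = +88 mm, y = 0
- block_a: loose wooden core block, 70 (x) x 36 (y) x 32 mm (z), about 55 g, lying flat on the bench; origin at the centre of its underside. Either loose block may go in either outline, either way round.
- block_b: the other loose core block, the same in every way
- cover: Top board of the plinth: plywood, 210 (its x) x 150 (its y) x 12 mm, about 0.3 kg, lying flat; origin at the centre of its underside, z up. On its middle stands a wooden rib to hold it by: 110 mm (x), 24 mm thick (y), 40 mm high, top 52 mm above the underside. Either way round fits. Home, its underside lies on the four blocks, 50 mm above the bench, the dowels 14 mm proud of its top face.
- hole_a (a point): centre, at the underside, of the 16 mm through hole at the top board's x = -88 mm, y = 0
- hole_b (a point): the same for the hole at x = +88 mm, y = 0
- offcut: bystander: square wooden offcut, 46 x 46 x 22 mm, lying among the core blocks (same wood, but square and thinner); not part of the job. Origin: centre of its underside.
- pawn: bystander: turned wooden toy figure, 42 mm wide, 82 mm tall, standing. Origin: centre of its underside.
- cup: bystander: terracotta cup, 64 mm wide, 55 mm tall. Origin: centre of its underside.
- glue: bystander: white glue bottle, 60 mm wide, 160 mm tall. Origin: centre of its underside.
- spool: bystander: turned wooden spool, 48 mm wide, 44 mm tall. Origin: centre of its underside.
- mallet: bystander: hammer, 220 mm long, lying
- tin: bystander: plain steel tin with a lid, 72 mm wide, 70 mm tall. Origin: centre of its underside.
Things that resemble listed ones, but are neither listed nor needed, are in the scene too. Leave any orange or pink look-alike of the block_a alone.

How it is judged:
On the way:
1. both loose core blocks lie flat in the two outlines, let go, before the top board is put on (((horizontal distance between block_a and slot_a below 0.01 m and horizontal distance between block_b and slot_b below 0.01 m) or (horizontal distance between block_a and slot_b below 0.01 m and horizontal distance between block_b and slot_a below 0.01 m)) and angle between the x axis of each of block_a, block_b and the x axis of base, either way round below 0.17 rad and angle between each of block_a, block_b's own z axis and vertical below 0.06 rad and z of block_a in the frame of base between 0.015 and 0.021 m and linear speed of each of block_a, block_b below 0.02 m/s and z of block_b in the frame of base between 0.015 and 0.021 m and contact force between the fingers and block_a below 0.3 N and contact force between the fingers and block_b below 0.3 N and horizontal distance between cover and base above 0.1 m), for 0.2 s.
At the end, for the whole second after the job is handed in: Both loose blocks flat in the outlines (10 mm, 0.17 rad); top board over both dowels (4 mm, 0.06 rad), level (0.04 rad), underside 47 to 52.5 mm above the bench; fingers on it (over 3 N), pressing: over 5 N on the glued blocks or 2.7 N on a loose one (sure from 10.4 N in all, never by its weight) (((horizontal distance between block_a and slot_a below 0.01 m and horizontal distance between block_b and slot_b below 0.01 m) or (horizontal distance between block_a and slot_b below 0.01 m and horizontal distance between block_b and slot_a below 0.01 m)) and angle between the x axis of each of block_a, block_b and the x axis of base, either way round below 0.17 rad and angle between each of block_a, block_b's own z axis and vertical below 0.06 rad and z of block_a in the frame of base between 0.015 and 0.021 m and linear speed of each of block_a, block_b, cover below 0.02 m/s and z of block_b in the frame of base between 0.015 and 0.021 m and horizontal distance between cover and base below 0.004 m and angle between the x axis of cover and the x axis of base, either way round below 0.06 rad and angle between cover's own z axis and vertical below 0.04 rad and z of cover in the frame of base between 0.047 and 0.0525 m and contact force between the fingers and cover above 3 N and (contact force between cover and base above 5 N or contact force between cover and block_a above 2.7 N or contact force between cover and block_b above 2.7 N)); the arm keeps its last pose, push and grip.
It fails at once if a bystander is shifted by more than 30 mm (distance of any of offcut, pawn, cup, glue, spool, mallet, tin from where it was at the start of the episode above 0.03 m).
It also fails if it takes over 67 s, if anything falls off the work surface, if the arm or the gripper's body presses on something with over 40 N, if the wrist force passes 120 N, or if a joint passes its speed limit or range.

### The arm

A 7-joint arm with a two-finger parallel gripper is mounted at the origin on the work surface. World frame = base frame: x ahead of the robot, y to its left, z up, the work surface at z = 0. Lengths are in m, angles in rad, forces in N, time in s.
With the tool pointing down it reaches from about 0.425 to 0.925 m from the base axis. Payload 6.8 kg.
Tool frame: the origin (TCP) lies midway between the tips of the shut fingers; the grasp point (between the pads) lies 19 mm behind it; z points along the fingers, y is the direction in which the jaws open and shut (so a half turn about z gives the same grasp; the last joint's range is limited). The gripper opens to 88 mm and grips with 3 to 60 N. Pads are 20 mm wide; open, the fingers measure 115 mm over their backs; the gripper's body (75 mm by 178 mm) begins 61 mm behind the grasp point.
Start: joints at [-1.281, 0.477, 0.022, 1.555, -0.011, 1.109, -0.083], TCP at [0.261, 0.622, 0.223] pointing down, gripper open.
Joint ranges: [-2.96, 2.96], [-0.34, 2.1], [-1.41, 1.46], [0.24, 2.44], [-1.37, 4.51], [0.17, 1.92], [-2.96, 2.96]. Speed limits (rad/s): [2.39, 2.39, 3.14, 3.14, 3.14, 3.14, 3.14].

### API

Orientations are given as a unit quaternion [x, y, z, w].
In Python, from station import r gives the robot as it stands. The module is installed in compiled form; this text tells all that it offers. Calls block until the motion is done:
- r.reach(position, orientation): joint-space move of the TCP to a pose.
- r.movel(position, ori=None, max_speed=0.15, max_force=None): straight line of the TCP; ori=None keeps the orientation; max_speed is the mean speed in m/s. With max_force (N) it stops when the force on the tool has changed by that much, and returns True; else False.
- r.move_joints(angles): joint-space move.
- r.command_gripper(opening, newtons=None): finger opening in m; newtons is the grip in N (None keeps the last); returns when the fingers have stopped.
- r.hold(seconds).
- r.ik(position, orientation): joint angles nearest the present ones, or None.
- r.grab_frame(name): name is "side" or "top"; returns a dict with "frame" (384x512x3 uint8, red, green, blue), "depth" (384x512 float32, m along the optical axis (not along the pixel's ray), 0 where there is no reading), "mtx" (3x3 intrinsics, pixels), "extrinsics" (4x4, takes a point from camera to world coordinates). Camera axes: x right, y down, z forward; pixel columns grow to the right and rows downward; lengths in m; the calibration is good to about 2 mm. A picture is of the moment at which its call begins.
A pose or a line that the arm cannot do raises r.MotionError and nothing moves.
- r.job_done(): hands the job in, once; it reports no verdict.
Readings, each from a call of its own:
- r.read_time(): time.
- r.read_qpos(): joint angles.
- r.read_qvel(): joint speeds.
- r.read_joint_efforts(): joint torques, N m.
- r.read_ee_pos(): TCP position.
- r.read_orientation(): TCP orientation.
- r.read_ft_force(): force on the tool from outside, world axes, zero at the start.
- r.read_ft_torque(): the same for the moment, N m.
- r.read_gripper_width(): finger opening in m.
Only numpy, scipy, OpenCV 4.12 (cv2) and the standard library are available. Lean on these libraries where they do the work, as an engineer would, in place of code of your own. Each camera call takes 0.05 s, during which the arm holds its last target. There are 200 camera calls.

## Working session

There is one attempt and no reset: what is moved stays moved. The work goes in short steps, each a Python script; the robot and the scene stay as the last script left them, time stands still between calls to the robot, and variables do not carry over. Pictures are saved under pics/ and viewed, on a budget of 10 in all, crops included, one or two more only if the job needs it, and the job is handed in when it is done.

```bash
mkdir -p pics
python3 - <<'E'
from station import r
import cv2,numpy as np
for n in("top","side"):
    f=r.grab_frame(n); np.savez(n+"0.npz",**f)
    cv2.imwrite(f"pics/{n}0.png",cv2.resize(f["frame"][:,:,::-1],(800,600)))
    print(n,f["mtx"].round(1).tolist(),f["extrinsics"].round(3).tolist())
print(r.read_time())
E
```

```text
top [[349.8, 0.0, 261.5], [0.0, 349.8, 189.3], [0.0, 0.0, 1.0]] [[0.01, -0.999, 0.053, 0.489], [-1.0, -0.01, 0.007, -0.023], [-0.007, -0.053, -0.999, 1.084], [0.0, 0.0, 0.0, 1.0]]
side [[361.4, 0.0, 254.8], [0.0, 361.4, 193.4], [0.0, 0.0, 1.0]] [[0.814, -0.335, 0.474, 0.016], [-0.581, -0.472, 0.663, -0.776], [0.001, -0.815, -0.579, 0.742], [0.0, 0.0, 0.0, 1.0]]
0.1
```

View pics/top0.png

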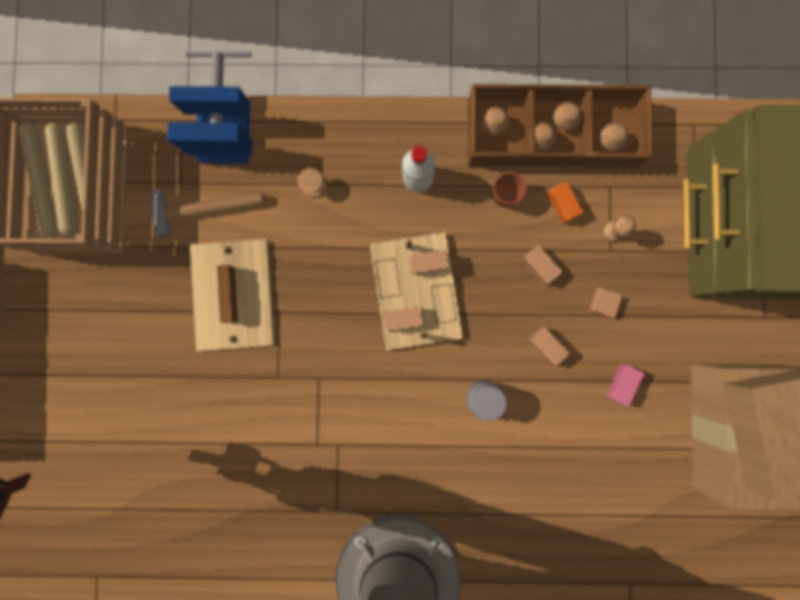

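View pics/side0.png

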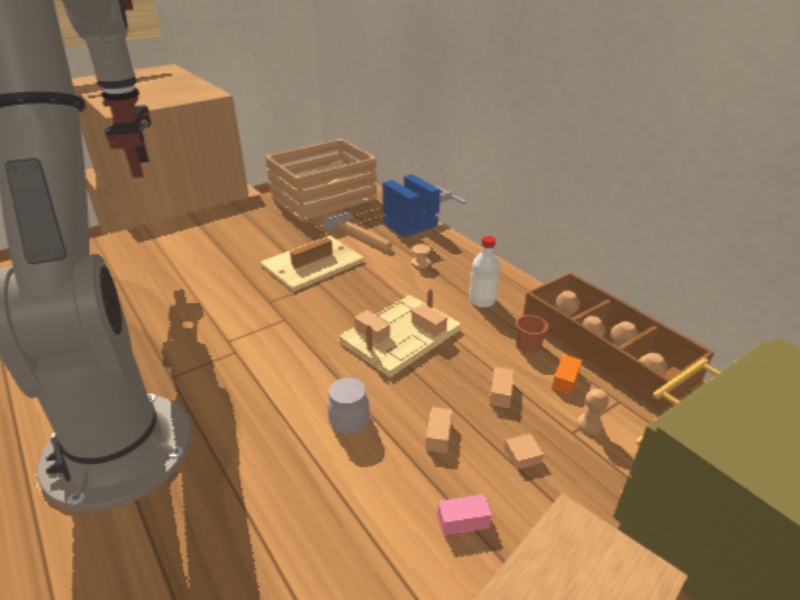

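Top view (800x600): base board at (417,290) with glued blocks (430,262), (404,319) and dowel tips near (408,245), (425,337); cover at (232,295) with rib (227,293). Block candidates: (544,265) and (550,346) are elongated plain wood (chosen). Rejected are the offcut (607,303, square and thinner), orange (565,202), pink (627,385), and the glued blocks. Next I measure and check in a close crop.

```bash
cat > h.py <<'E'
import cv2,numpy as np
def ray(f,uv,z):
    uv=np.atleast_2d(np.asarray(uv,float)); K=f["mtx"];T=f["extrinsics"]
    d=np.c_[(uv[:,0]-K[0,2])/K[0,0],(uv[:,1]-K[1,2])/K[1,1],np.ones(len(uv))]@T[:3,:3].T
    o=T[:3,3]; return (o+d*((z-o[2])/d[:,2])[:,None])[:,:2]
def proj(f,P):
    P=np.atleast_2d(np.asarray(P,float));T=f["extrinsics"];c=(P-T[:3,3])@T[:3,:3]
    return np.c_[c[:,0]/c[:,2]*f["mtx"][0,0]+f["mtx"][0,2],c[:,1]/c[:,2]*f["mtx"][1,1]+f["mtx"][1,2]]
def height(f):
    h,w=f["depth"].shape;v,u=np.mgrid[:h,:w];K=f["mtx"];T=f["extrinsics"];d=f["depth"]
    return (np.stack([(u-K[0,2])/K[0,0]*d,(v-K[1,2])/K[1,1]*d,d],-1)@T[:3,:3].T+T[:3,3])[...,2]
def rect(f,mask,z):
    "largest contour of mask -> world rectangle at height z: centre, (long, short), yaw of the long side"
    c=max(cv2.findContours(mask.astype(np.uint8),cv2.RETR_EXTERNAL,cv2.CHAIN_APPROX_NONE)[0],key=cv2.contourArea)
    w=(ray(f,c[:,0],z)*1000).astype(np.float32)
    (x,y),(a,b),t=cv2.minAreaRect(w)
    if a<b:a,b,t=b,a,t+90
    return np.array([x,y])/1000,(a,b),np.deg2rad((t+90)%180-90)
E
python3 - <<'E'
from h import *
f=dict(np.load("top0.npz"));H=height(f);hsv=cv2.cvtColor(f["frame"],cv2.COLOR_RGB2HSV)
s=1.5625
for n,(u,v) in dict(bench=(300,350),base=(420,285),cover=(255,300),coverl=(205,300),blkA=(544,262),blkB=(548,343),off=(607,300),glued=(430,261),rib=(226,290)).items():
    p=(int(v/s),int(u/s));print(n,hsv[p],H[p].round(4))
b=H[240:260,170:250];print("bench noise",b.mean(),b.std())
win=lambda u0,u1,v0,v1:np.s_[int(v0/s):int(v1/s),int(u0/s):int(u1/s)]
def m(cond,w):
    k=np.zeros(H.shape,bool);k[w]=cond[w];return k
for n,w,lo,z in[("blkA",win(515,575,235,292),.02,.032),("blkB",win(520,580,318,372),.02,.032),("off",win(582,635,280,325),.014,.022),("base",win(355,480,220,360),.011,.018),("cover",win(175,285,225,365),.007,.012),("rib",win(205,250,250,335),.035,.052)]:
    print(n,rect(f,m(H>lo,w),z), H[m(H>lo,w)].mean().round(4))
y=(hsv[...,2]>150)&(hsv[...,0]>=17)
cr=lambda im,w:cv2.resize(im[w],None,fx=4,fy=4,interpolation=cv2.INTER_CUBIC)
a=cr(f["frame"],win(355,640,220,375))[:,:,::-1];c=cr(f["frame"],win(175,285,225,365))[:,:,::-1]
out=np.zeros((a.shape[0]+c.shape[0],a.shape[1],3),np.uint8);out[:a.shape[0]]=a;out[a.shape[0]:,:c.shape[1]]=c
yy=cr((H>0.008).astype(np.uint8)*255,win(175,285,225,365));out[a.shape[0]:,c.shape[1]:2*c.shape[1],:][:, :]=yy[...,None][:, :out.shape[1]-c.shape[1]]
k=min(1,600/out.shape[0],800/out.shape[1]);cv2.imwrite("pics/crop1.png",cv2.resize(out,None,fx=k,fy=k));print(out.shape)
E
```

```text
bench [ 14 140 137] -0.0037
base [ 18 108 193] 0.0136
cover [ 18 107 112] 0.0104
coverl [ 18 108 217] 0.0103
blkA [ 13 125 182] 0.0337
blkB [ 13 124 183] 0.0302
off [ 13 125 181] 0.0186
glued [ 13 123 185] 0.0484
rib [ 14 158 129] 0.0544
bench noise 0.0023535318351986605 0.05418483132603978
blkA (array([ 0.60836145, -0.27215558]), (69.76061248779297, 38.592010498046875), np.float64(0.7170933411800687)) 0.0555
blkB (array([ 0.45043335, -0.28424911]), (71.35945892333984, 39.96623229980469), np.float64(0.7511024409325986)) 0.0616
off (array([ 0.53724316, -0.39587326]), (51.706722259521484, 46.303428649902344), np.float64(1.2552761861188868)) 0.0429
base (array([ 0.55808868, -0.02847611]), (213.5738983154297, 151.70619201660156), np.float64(0.17787650730327062)) 0.0336
cover (array([0.54596527, 0.33437311]), (209.88368225097656, 151.50665283203125), np.float64(0.08506229732351239)) 0.0259
rib (array([0.54508765, 0.33200583]), (108.4024887084961, 28.602420806884766), np.float64(0.08407473893466216)) 0.0702
(756, 728, 3)
```

View pics/crop1.png

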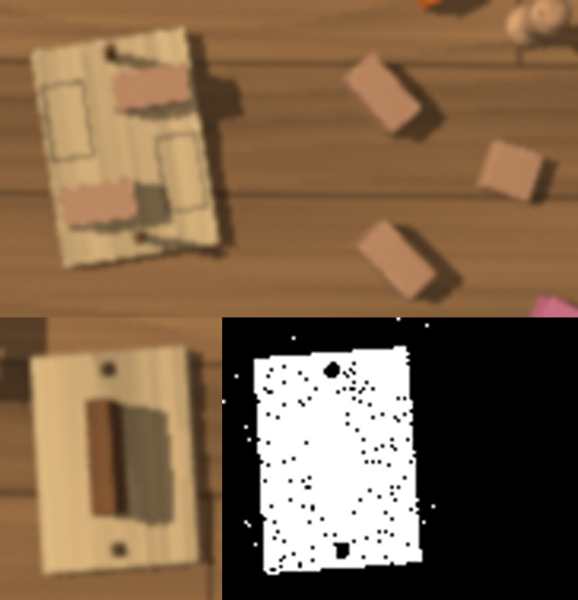

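The crop confirms it: two elongated plain blocks at crop (382,95) and (397,260), the square offcut at (513,170), and empty outlines at upper left (67,120) and lower right (183,172) of the base. Next I refine the base from the glued block tops, check IK, and pick and place block A.

```bash
cat >> h.py <<'E'
from scipy.spatial.transform import Rotation as Ro
def quat(yaw): return (Ro.from_euler("z",yaw)*Ro.from_euler("x",np.pi)).as_quat()
def best(r,p,yaw):
    "half-turn alternative with the last joint nearest its middle"
    c=[(abs(q[6]),y) for y in(yaw,yaw+np.pi) if (q:=r.ik(p,quat(y))) is not None]
    return min(c)[1]
def b2w(B,p):
    c,s=np.cos(B[2]),np.sin(B[2]);return np.array([B[0]+c*p[0]-s*p[1],B[1]+s*p[0]+c*p[1]])
def pickplace(r,src,yaw,dst,dyaw):
    y1=best(r,[*src,.15],yaw);y2=best(r,[*dst,.15],dyaw)
    r.reach([*src,.13],quat(y1));r.command_gripper(.06)
    r.movel([*src,.010],max_speed=.2);r.command_gripper(.0,20)
    w=r.read_gripper_width()
    r.movel([*src,.13],max_speed=.25);r.reach([*dst,.13],quat(y2))
    r.movel([*dst,.045],max_speed=.2);hit=r.movel([*dst,.027],max_speed=.05,max_force=6)
    print("width",w,"touch",hit,r.read_ee_pos())
    r.command_gripper(.052);r.movel([*dst,.13],max_speed=.25);print("t",r.read_time())
E
python3 - <<'E'
from h import *
from station import r
f=dict(np.load("top0.npz"));H=cv2.medianBlur(height(f).astype(np.float32),3)
hsv=cv2.cvtColor(f["frame"],cv2.COLOR_RGB2HSV);s=1.5625
def win(c,u0,u1,v0,v1):
    k=np.zeros(H.shape,bool);w=np.s_[int(v0/s):int(v1/s),int(u0/s):int(u1/s)];k[w]=c[w];return k
ga=rect(f,win(H>.036,405,455,248,276),.05);gb=rect(f,win(H>.036,380,428,303,332),.05)
print(ga,gb);mid=(ga[0]+gb[0])/2;d=ga[0]-gb[0]
yaw=np.arctan2(d[1],d[0])-np.arctan2(-33,50);print("base",mid,yaw,np.linalg.norm(d))
print("board",rect(f,win(H>.010,355,480,220,360),.018))
dk=hsv[...,2]<75
for n,w in(("h1",(215,245,240,262)),("h2",(220,250,328,350))):
    v,u=np.nonzero(win(dk,*w));print(n,len(u),ray(f,[u.mean(),v.mean()],.009))
bb=[rect(f,win(H>.02,*w),.032) for w in((515,575,235,292),(520,580,318,372))]
print(bb)
B=[*mid,yaw]
for p,y in[(bb[0][0],bb[0][2]),(bb[1][0],bb[1][2]),(b2w(B,(.033,.05)),yaw),(b2w(B,(-.033,-.05)),yaw),([.546,.333],.085),(mid,yaw)]:
    for z in(.02,.2):
        b=best(r,[*p,z],y);print(np.round(p,4),round(b,2),np.round(r.ik([*p,z],quat(b)),2))
E
```

```text
(array([ 0.61053125, -0.05257782]), (69.95337677001953, 36.73678970336914), np.float64(-1.4082817815418005)) (array([ 0.50181918, -0.00405354]), (69.35432434082031, 36.04899978637695), np.float64(-1.4121872573461312))
base [ 0.55617522 -0.02831568] 0.16355364201799394 0.11905006718892501
board (array([ 0.55653278, -0.028378  ]), (209.71873474121094, 149.73875427246094), np.float64(0.166530558887422))
h1 1 [[0.63394422 0.34315357]]
h2 0 [[nan nan]]
[(array([ 0.60839673, -0.27215695]), (69.6424789428711, 38.59670639038086), np.float64(0.7187365115726476)), (array([ 0.45061148, -0.28509122]), (71.25962829589844, 36.151954650878906), np.float64(0.7887153302722237))]
[ 0.6084 -0.2722] 0.72 [-0.13  0.81  0.68  1.75 -0.67  0.83  0.02]
[ 0.6084 -0.2722] 0.72 [-0.33  0.72  1.06  1.65 -0.66  1.18  0.03]
[ 0.4506 -0.2851] 0.79 [ 0.15  0.56  0.38  2.06 -0.37  0.58  0.  ]
[ 0.4506 -0.2851] 0.79 [-0.33  0.41  1.01  1.96 -0.42  0.99  0.09]
[0.5806 0.0264] 0.16 [-0.57  0.67  0.56  1.96 -0.55  0.68 -1.07]
[0.5806 0.0264] 0.16 [-0.73  0.43  0.76  1.85 -0.35  1.   -1.23]
[ 0.5318 -0.083 ] 0.16 [-0.37  0.61  0.54  2.06 -0.53  0.62 -0.88]
[ 0.5318 -0.083 ] 0.16 [-0.72  0.41  0.98  1.95 -0.41  0.99 -0.95]
[0.546 0.333] 3.23 [-0.64  0.66 -0.01  1.78  0.01  0.7   1.01]
[0.546 0.333] 3.23 [-0.67  0.44  0.04  1.67 -0.02  1.03  1.03]
[ 0.5562 -0.0283] 0.16 [-0.48  0.64  0.56  2.01 -0.55  0.65 -0.97]
[ 0.5562 -0.0283] 0.16 [-0.73  0.41  0.87  1.91 -0.37  0.99 -1.1 ]<stdin>:13: RuntimeWarning: Mean of empty slice.
  ret = ret.dtype.type(ret / rcount)
```

Two base measurements agree within 1 mm and 3 mrad. I swing J1 first, to keep the elbow posture good, then place both blocks.

Run:
```python
from h import *
from station import r
B=[.5563,-.0283,.1645]
q=np.array(r.read_qpos());q[0]=.42;r.move_joints(q);print(r.read_time(),r.read_ee_pos())
print(np.round(r.ik([.6084,-.272,.13],quat(best(r,[.6084,-.272,.13],.72))),2))
pickplace(r,[.6084,-.272],.72,b2w(B,(.033,.05)),B[2])
print(np.round(r.read_qpos(),2))
f=r.grab_frame("side");cv2.imwrite("pics/a1.png",cv2.resize(f["frame"][:,:,::-1],(800,600)))
```

```text
3.6333 [ 0.58316721 -0.33889239  0.22181055]
[ 0.28  0.55  0.06  1.66 -0.04  0.93 -0.49]
width 0.03620401353544226 touch True [0.58149077 0.02632894 0.02809306]
t 10.25
[ 0.3   0.49 -0.59  1.84  0.34  0.91  1.29]
```

View pics/a1.png

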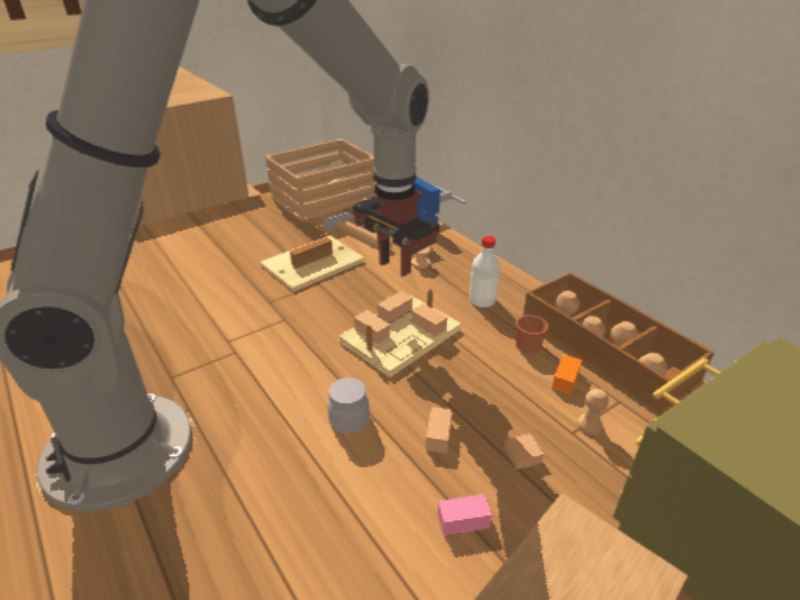

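Block A sits in the upper-left outline at (395,307), next to the glued blocks, and nothing else moved. Now the second block, then a top look from a clear posture.

Run:
```python
from h import *
from station import r
B=[.5563,-.0283,.1645]
q0=[.52,.477,.022,1.555,-.011,1.109,-.5]
r.move_joints(q0)
pickplace(r,[.4506,-.285],.77,b2w(B,(-.033,-.05)),B[2])
r.move_joints([-.9,.477,.022,1.555,-.011,1.109,.4]);print(r.read_time(),r.read_ee_pos())
f=r.grab_frame("top");np.savez("top2.npz",**f)
x=f["frame"][135:245,110:410,::-1];cv2.imwrite("pics/a2.png",cv2.resize(x,(800,293),interpolation=cv2.INTER_CUBIC))
H=cv2.medianBlur(height(f).astype(np.float32),3)
for n,p in(("b",(.033,.05)),("a",(-.033,-.05)),("ga",(-.05,.033)),("gb",(.05,-.033))):
    u=proj(f,[[*b2w(B,p),.05]])[0];k=np.zeros(H.shape,np.uint8);cv2.circle(k,tuple(int(round(i)) for i in u),16,1,-1)
    c,d,y=rect(f,(H>.04)&(k>0),.05);print(n,(c-b2w(B,p)).round(4),np.round(d,1),y.round(3))
```

```text
width 0.03588050237858202 touch True [ 0.53268326 -0.08314054  0.02799348]
t 17.825
19.8917 [0.4752881  0.47937481 0.22241326]
b [-0.0008 -0.0014] [70.4 36.3] 0.165
a [-0.     -0.0006] [69.7 36.2] 0.16
ga [ 0.0002 -0.0001] [69.4 35.8] -1.404
gb [-0.0004  0.0001] [70.  36.5] -1.408
```

View pics/a2.png

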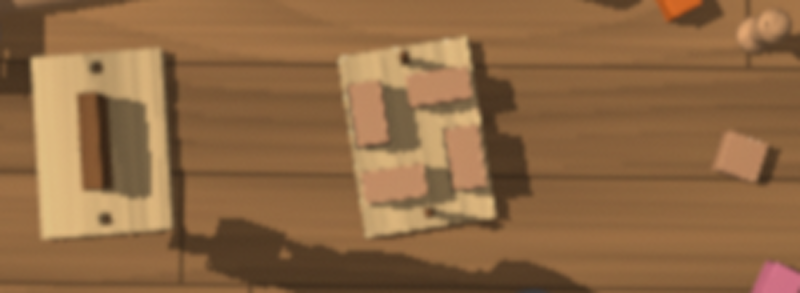

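Pinwheel complete: the loose blocks are within 1.6 mm and 5 mrad of the outlines, tops level with the glued ones. Next I measure the cover once more (board, rib, holes).

Run:
```python
from h import *
f=dict(np.load("top2.npz"));H=cv2.medianBlur(height(f).astype(np.float32),3)
g=cv2.cvtColor(f["frame"],cv2.COLOR_RGB2GRAY).astype(int)
k=np.zeros(H.shape,bool);k[143:237,112:182]=1
print("cover",rect(f,(H>.006)&k,.012))
print("rib",rect(f,(H>.045)&k,.052))
C=[.546,.334,.085];P=[]
for sx in(-.088,.088):
    u=proj(f,[[*b2w(C,(sx,0)),.009]])[0].round().astype(int)
    w=g[u[1]-6:u[1]+7,u[0]-6:u[0]+7];wt=np.clip(np.median(w)-15-w,0,None).astype(float)
    vv,uu=np.mgrid[-6:7,-6:7];P.append(ray(f,[u[0]+(wt*uu).sum()/wt.sum(),u[1]+(wt*vv).sum()/wt.sum()],.008)[0])
P=np.array(P);d=P[1]-P[0];print("holes",P,"mid",P.mean(0),"yaw",np.arctan2(d[1],d[0]),np.linalg.norm(d))
```

```text
cover (array([0.54593909, 0.33428751]), (209.84820556640625, 151.74725341796875), np.float64(0.08587801524302525))
rib (array([0.54495477, 0.33356351]), (107.96023559570312, 25.475736618041992), np.float64(0.08407473893466216))
holes [[0.45195228 0.32642301]
 [0.63537423 0.34453437]] mid [0.54366325 0.33547869] yaw 0.09842250751716192 0.18431395615413346
```

Run:
```python
from h import *
from station import r
B=[.5563,-.0283,.1645];c=[.5457,.334];y=best(r,[*c,.13],.085);print(y)
r.reach([*c,.13],quat(y));r.command_gripper(.06)
r.movel([*c,.018],max_speed=.15,max_force=15);print(r.read_ee_pos())
r.command_gripper(0,50);print("w",r.read_gripper_width())
r.movel([*c,.15],max_speed=.15);print("F",r.read_ft_force(),r.read_ft_torque())
r.movel([*B[:2],.15],ori=quat(y+B[2]-.085),max_speed=.2);r.movel([*B[:2],.115],max_speed=.1);r.hold(.3)
print(r.read_ee_pos(),r.read_gripper_width(),r.read_time(),np.round(r.read_qpos(),2))
f=r.grab_frame("top");np.savez("top3.npz",**f);s=r.grab_frame("side");np.savez("side3.npz",**s)
a=cv2.resize(f["frame"][120:250,190:330,::-1],(400,371),interpolation=cv2.INTER_CUBIC)
b=cv2.resize(s["frame"][110:250,190:330,::-1],(371,371),interpolation=cv2.INTER_CUBIC)
cv2.imwrite("pics/a3.png",np.hstack([a,b]))
```

```text
3.226592653589793
[0.54636052 0.33439781 0.01881846]
w 0.023698828839356315
F [-0.10352212 -0.70125426 -3.90079198] [0.0530017  0.01962082 0.03592628]
[ 0.55666959 -0.02831626  0.11554554] 0.023963709962792585 26.4333 [-0.09  0.41  0.03  1.94 -0.02  0.79  1.69]
```

View pics/a3.png

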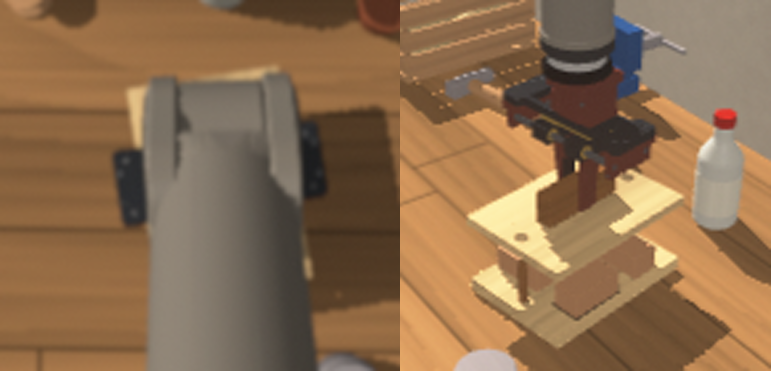

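The side view shows the cover held level above the base, with hole (521,237) straight above dowel (520,268). The top view is occluded by the arm. I descend slowly under force guard, watching lateral forces.

Run:
```python
from h import *
from station import r
p=[.5563,-.0283]
f0=np.array(r.read_ft_force());print("F0",f0.round(2),np.round(r.read_ft_torque(),2))
for z in(.097,.088,.080,.072,.066):
    hit=r.movel([*p,z],max_speed=.04,max_force=8)
    print(z,hit,np.round(r.read_ee_pos(),4),(np.array(r.read_ft_force())-f0).round(2),np.round(r.read_ft_torque(),2))
    if hit:break
print(r.read_time(),r.read_gripper_width())
s=r.grab_frame("side");cv2.imwrite("pics/a4.png",cv2.resize(s["frame"][110:250,190:330,::-1],(600,600),interpolation=cv2.INTER_CUBIC))
```

```text
F0 [-0.21 -0.11 -3.69] [ 0.07  0.01 -0.04]
0.097 False [ 0.5562 -0.0283  0.0968] [-0.03  0.75  0.46] [ 0.01  0.03 -0.01]
0.088 False [ 0.556  -0.0283  0.0877] [-0.38  0.02  0.35] [ 0.07 -0.02  0.01]
0.08 False [ 0.556  -0.0283  0.0796] [0.66 0.04 0.31] [ 0.08 -0.01 -0.04]
0.072 False [ 0.556  -0.0283  0.0716] [1.01 0.09 0.48] [ 0.06 -0.01 -0.04]
0.066 True [ 0.5573 -0.0283  0.0678] [-0.92  0.16  6.88] [ 0.2  -0.    0.01]
28.4167 0.023678609334871988
```

View pics/a4.png

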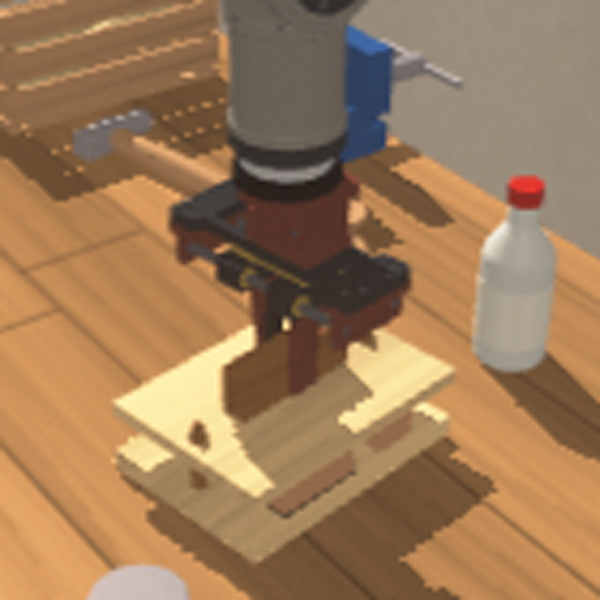

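Seated: contact came at TCP z 0.0678 (underside about 49–50 mm) with the dowel proud at (200,432). Now the press, to about +15 N on the tool.

Run:
```python
from h import *
from station import r
z=.0675
while z>.055:
    r.movel([.5563,-.0283,z],max_speed=.02);r.hold(.15)
    F=np.mean([r.read_ft_force() for _ in range(3)],0)
    if F[2]>14.5:break
    z-=.0004 if F[2]>9 else .001
r.hold(.8)
for _ in range(3):r.hold(.2);print(np.round(r.read_ft_force(),2))
print(z,r.read_ee_pos(),r.read_gripper_width(),r.read_ft_torque(),r.read_time())
s=r.grab_frame("side");t=r.grab_frame("top");np.savez("s5.npz",**s)
cv2.imwrite("pics/a5.png",cv2.resize(s["frame"][:,:,::-1],(800,600)))
```

```text
[-3.76  0.06 16.51]
[-4.95  0.89 16.06]
[-4.44  0.47 16.74]
0.0661 [ 0.55702284 -0.02826207  0.06779709] 0.02416662919565452 [ 0.14352603  0.50518283 -0.02670454] 31.0667
```

View pics/a5.png

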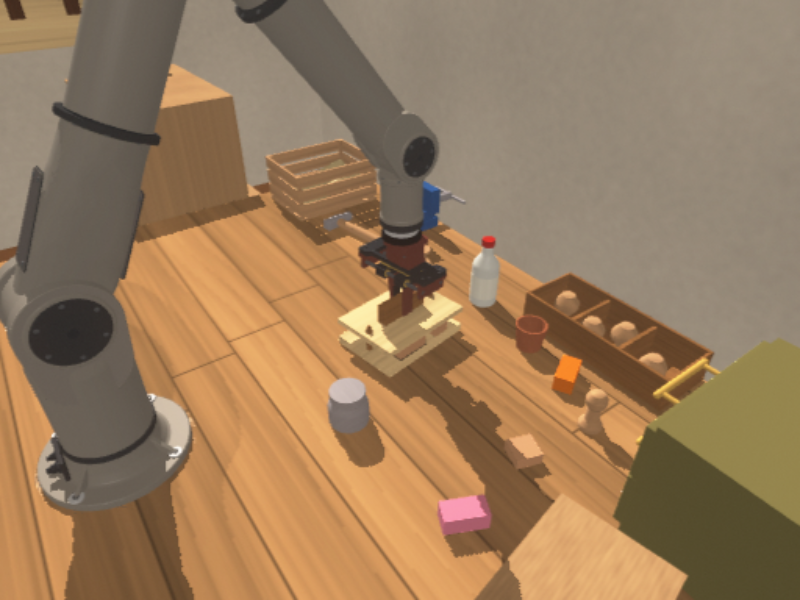

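The board is down with the gripper holding the rib and bystanders unmoved. One last numerical level check by depth, then hand in.

Run:
```python
from h import *
from station import r
f=dict(np.load("s5.npz"));H=height(f);hsv=cv2.cvtColor(f["frame"],cv2.COLOR_RGB2HSV)
B=[.5563,-.0283,.1645];S=[]
for x in(-.08,-.06,.06,.08,.0,.095):
  for y in(-.06,-.045,.045,.06,-.03,.03):
    u=proj(f,[[*b2w(B,(x,y)),.062]])[0].round().astype(int);h=H[u[1],u[0]]
    if 16<=hsv[u[1],u[0],0]<=22 and abs(h-.062)<.012:S.append((x,y,h))
S=np.array(S);c=np.linalg.lstsq(np.c_[S[:,:2],np.ones(len(S))],S[:,2],rcond=None)[0];print(len(S),"tilt x,y",c[:2].round(3),"top z",c[2].round(4))
if np.abs(c[:2]).max()<.04 and abs(c[2]-.062)<.004: r.job_done();print("done",r.read_time())
```

```text
14 tilt x,y [-0.002  0.007] top z 0.0626
the job is handed in; nothing more can be done
the job is handed in; nothing more can be done
```

The plinth is assembled and the job is handed in at about 31 s of the 67 s allowed. The arm is still holding the top board by its rib and pressing down; no verdict was reported.

- **Core blocks:** both loose blocks lie flat in the outlines. They measured within 1.6 mm and about 5 mrad of the targets before the top board went on.
- **Top board:** it slid over the dowels with no jam and about 1 N of sideways force. It stopped with its underside 49–50 mm above the bench. The final depth check put its top face at 62.6 mm, tilted by less than 0.01 rad, which is level at the right height.
- **Press:** about 16.5 N downward, steady, with a grip set at 50 N. There is also about 4–5 N of sideways load.
- **Bystanders:** in the last side picture they looked unmoved. I compared them by eye and did not measure them.
- **Checks that disagreed or fell short:**
  - My hole-spacing measurement on the top board came out at 184 mm instead of 176 mm. I ignored it and used the board outline and rib, which agreed within about 1 mm.
  - The far dowel was hidden behind the gripper in the last view. I take it as seated only because the board is level at the right height.

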